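# Set out the check weights in order of size

### The arm

A 6-joint arm with a two-finger parallel gripper is mounted at the origin on a cart in front of the work surface, level with it; the furniture and walls round the work are solid. World frame = base frame: x ahead of the robot, y to its left, z up, the work surface at z = 0. Lengths are in mm, angles in degrees, forces in N, time in s.
With the tool pointing down it reaches from about 325 to 775 mm from the base axis. Payload 5.5 kg.
Tool frame: the origin (TCP) lies at the centre of the arm's flange, where the gripper is bolted on; the fingertips stand 182 mm ahead of it and the grasp point (between the pads) lies 163 mm ahead of it; z points along the fingers, y is the line along which they close (so a half turn about z gives the same grasp; the last joint's range is limited). The gripper opens to 88 mm and grips with 3 to 60 N. Pads are 20 mm wide; open, the fingers measure 115 mm over their backs; the gripper's body (75 mm by 178 mm) begins 61 mm behind the grasp point.
Start: joints at [62.183, 5.22, 70.514, -0, 104.267, -3.249], TCP at [249.474, 545.693, 404.631] pointing down, gripper open.
Joint ranges: [-164.24, 164.24], [-49.07, 125.15], [9.68, 141.18], [-86.29, 266.29], [3.28, 154.24], [-151.56, 151.56]. Speed limits (degrees/s): [147.25, 147.25, 172.46, 180, 180, 180].

### API

Orientations are given as a 3x3 rotation matrix whose columns are the frame's x, y, z axes.
In Python, from bench import bot, optics, ticket gives the robot as it stands. The module is installed in compiled form; this text tells all that it offers.
- The arm moves only by the tool jog_arm, never from a script. Its argument "deltas" is a list of rows, each an object with "jaw": the closure, from 0 (fully open) to 1 (shut); "delta_pos": the shift along the tool's x, y, z in units of 30 cm (1.0 is 30 cm), a list of three; "rot": the turn, a rotation vector about the tool's x, y, z in units of 90 degrees (1.0 is 90 degrees), a list of three. A call has 1 to 5 rows; each row is the pose to reach, as a shift and turn from the pose commanded when the call began, along the tool's axes at that moment; what a row does not reach only later rows make up. A row lasts 1/12 s, in which the tool goes at most 41.7 mm and 7.16 degrees, less where a joint would pass 70% of its speed; a pose out of reach is approached as far as the arm can. A call with a number of a shift or a turn outside -1 to 1 is refused whole. A call with a gripper value outside its range is refused whole. The fingers move at their own pace and stop on an object; the grip force is fixed at half the most. Time passes only in rows, so rows that repeat a pose let the fingers close. It gives the time, the measured TCP pose, the force, the opening and the grip force at its end, in the units of the state.
- bot.get_state(): the state, without advancing time (a new reading comes with each control period).
- optics.read_camera(name): name is "scene" or "top" or "wrist"; returns a dict with "img" (384x512x3 uint8, blue, green, red), "z_map" (384x512 float32, mm along the optical axis (not along the pixel's ray), 0 where there is no reading), "fx", "fy", "cx", "cy" (pixels), "R" (3x3) and "t" (3): a world point X has camera coordinates R X + t; the wrist camera has in their place "tool_from_camera" (4x4, takes a point from camera to tool coordinates, whose origin is the TCP and whose axes are the flange's). Camera axes: x right, y down, z forward; pixel columns grow to the right and rows downward; lengths in mm; the calibration is good to about 2 mm. A picture is of the moment at which its call begins: read the wrist's pose just before it.
- ticket.sign_off(): hands the job in; it is judged then, once.
The state is a dict: "time": time; "qpos": joint angles; "joint_vel": joint speeds; "tau": joint torques, N m; "eef_pos": TCP position; "ee_rot": TCP orientation; "contact_force": force on the tool from outside, world axes, zero at the start; "moment": the same for the moment, N m; "gripper_width": opening from 0.0 (shut) to 1.0 (fully open); "finger_force": force on a finger pad.
Only numpy, scipy, OpenCV 4.12 (cv2) and the standard library are available. Lean on these libraries where they do the work, as an engineer would, in place of code of your own. Each camera call takes 0.05 s, during which the arm holds its last target. There are 200 camera calls.

### The job

Set the four steel check weights out for the balance check: stand one on each black disc of the grey strip, well centred, in order of size, with the largest on the disc next to the steel post and the smallest on the disc farthest from it. Keep the weights upright throughout, let go of them all, and leave the petri dish where it is.

Things in the scene. Friction and masses are not known exactly. Their poses are not given: they have to be found in the camera images.
- weight_500: the largest of four plain steel check weights (500 g): an upright cylinder 44 mm in diameter, straight-sided up to 46 mm, then a narrow neck and a small knob; 70 mm high in all. Stands loose. Origin: centre of its underside, z up; round, so its yaw means nothing.
- weight_200: the second largest of four plain steel check weights (200 g): an upright cylinder 34 mm in diameter, straight-sided up to 36 mm, then a narrow neck and a small knob; 54 mm high in all. Stands loose. Origin: centre of its underside, z up; round, so its yaw means nothing.
- weight_100: the third largest of four plain steel check weights (100 g): an upright cylinder 26 mm in diameter, straight-sided up to 27 mm, then a narrow neck and a small knob; 41 mm high in all. Stands loose. Origin: centre of its underside, z up; round, so its yaw means nothing.
- weight_50: the smallest of four plain steel check weights (50 g): an upright cylinder 18 mm in diameter, straight-sided up to 20 mm, then a narrow neck and a small knob; 30 mm high in all. Stands loose. Origin: centre of its underside, z up; round, so its yaw means nothing.
- mark_a: one of four identical flat black discs, 56 mm in diameter and 2 mm thick, in a straight row 75 mm apart on top of a fixed grey strip (380 x 80 x 6 mm, long way along the row). Which place in the row this disc takes changes from start to start. Fixed. Origin: centre of its underside (2 mm below the surface that a weight stands on).
- mark_b: one of four identical flat black discs, 56 mm in diameter and 2 mm thick, in a straight row 75 mm apart on top of a fixed grey strip (380 x 80 x 6 mm, long way along the row). Which place in the row this disc takes changes from start to start. Fixed. Origin: centre of its underside (2 mm below the surface that a weight stands on).
- mark_c: one of four identical flat black discs, 56 mm in diameter and 2 mm thick, in a straight row 75 mm apart on top of a fixed grey strip (380 x 80 x 6 mm, long way along the row). Which place in the row this disc takes changes from start to start. Fixed. Origin: centre of its underside (2 mm below the surface that a weight stands on).
- mark_d: one of four identical flat black discs, 56 mm in diameter and 2 mm thick, in a straight row 75 mm apart on top of a fixed grey strip (380 x 80 x 6 mm, long way along the row). Which place in the row this disc takes changes from start to start. Fixed. Origin: centre of its underside (2 mm below the surface that a weight stands on).
- post: slim steel post with a knob, 50 mm tall, 22 mm across its foot, fixed on the grey strip in line with the discs, beyond one end of the row, 62.5 mm from the centre of the nearest disc. It may be at either end; the other end has only a low steel screw head, 4 mm high. Origin: centre of its foot, on the strip's top; its y axis runs along the row, in either sense.
- dish: clear petri dish with a cream-coloured filling, 92 mm in diameter, 14 mm high, loose, standing on the worktop to the right of the strip; a bystander. Origin: centre of its underside.
Things that resemble listed ones, but are neither listed nor needed, are in the scene too. What is shaped like the weight_100 but yellow is not meant. What is shaped like the weight_500 but green is not meant.

How it is judged (in metres and radians):
At the end, for the whole second after the job is handed in: The four weights stand upright (within 0.1 rad), at rest and released on the four discs, largest next to the post and smaller and smaller away from it, each within 12 mm of its disc's centre both along and across the row (horizontal distance between weight_500 and post between 0.0505 and 0.0745 m and x of weight_500 in the frame of post between -0.012 and 0.012 m and z of weight_500 in the frame of post between -0.001 and 0.005 m and angle between each of weight_500, weight_200, weight_100, weight_50's own z axis and vertical below 0.1 rad and linear speed of each of weight_500, weight_200, weight_100, weight_50 below 0.02 m/s and angular speed of each of weight_500, weight_200, weight_100, weight_50 below 0.2 rad/s and horizontal distance between weight_200 and post between 0.1255 and 0.1495 m and x of weight_200 in the frame of post between -0.012 and 0.012 m and z of weight_200 in the frame of post between -0.001 and 0.005 m and horizontal distance between weight_100 and post between 0.2005 and 0.2245 m and x of weight_100 in the frame of post between -0.012 and 0.012 m and z of weight_100 in the frame of post between -0.001 and 0.005 m and horizontal distance between weight_50 and post between 0.2755 and 0.2995 m and x of weight_50 in the frame of post between -0.012 and 0.012 m and z of weight_50 in the frame of post between -0.001 and 0.005 m); the robot touches nothing.
It fails at once if a weight is tipped over (leans more than 0.8 rad) (angle between any of weight_500, weight_200, weight_100, weight_50's own z axis and vertical above 0.8 rad).
It fails at once if the petri dish is shifted by more than 20 mm (distance of dish from where it was at the start of the episode above 0.02 m).
It also fails if it takes over 109 s, if anything falls off the work surface, if the arm or the gripper's body presses on something with over 40 N, if the wrist force passes 120 N, or if a joint passes its speed limit or range.

## Working session

There is one attempt and no reset: what is moved stays moved. The work goes in short steps, Python scripts to look and compute and a tool call to move; the robot and the scene stay as the last step left them, time stands still between calls to the robot, and variables do not carry over. Pictures are saved under pics/ and viewed, at most 14 in all, crops included, and the job is handed in when it is done.

Besides the shell and the picture viewer there is one more tool, called after ">>>" in YAML: its name, and indented under it one key for each argument. jog_arm: Moves the arm, as the interface text tells. Shifts and turns lie within -1 to 1; 1 stands for 30 cm of shift or 90 degrees of turn. Its arguments: {"type":"object","properties":{"deltas":{"type":"array"}},"required":["deltas"]}

```bash
mkdir -p pics; cat > h.py <<'E'
import numpy as np, cv2
from bench import bot, optics, ticket
def ray(c,u,v,z):
    d=c['R'].T@np.array([(u-c['cx'])/c['fx'],(v-c['cy'])/c['fy'],1]); o=-c['R'].T@c['t']
    return o+d*(z-o[2])/d[2]
E
python3 - <<'E'
from h import *
s=bot.get_state(); print(s['time'],s['eef_pos'],s['ee_rot'],s['gripper_width'])
for n in('top','scene'):
    c=optics.read_camera(n); cv2.imwrite(f'pics/{n}0.png',c['img']); np.savez(n+'0.npz',**c)
    print(n,c['fx'],-c['R'].T@c['t'],c['R'])
E
```

```text
0.0 [249.4839852  545.7276643  403.51217515] [[-9.09469850e-01  4.15768872e-01 -9.14664719e-04]
 [ 4.15769863e-01  9.09468213e-01 -1.72949562e-03]
 [ 1.12788046e-04 -1.95321414e-03 -9.99998086e-01]] 0.9985130585465057
top 356.9991054506341 [ 401.66918737   48.27831805 1165.5039253 ] [[ 0.00343318 -0.99998904 -0.00318483]
 [-0.99455878 -0.00308289 -0.10413133]
 [ 0.10412037  0.003525   -0.99455846]]
scene 407.96770083055515 [-409.2291686  -421.37884194  515.56927127] [[ 0.43381902 -0.90091234 -0.0125704 ]
 [-0.38190461 -0.17122757 -0.90820151]
 [ 0.81605755  0.39879578 -0.41834435]]
```

View pics/top0.png

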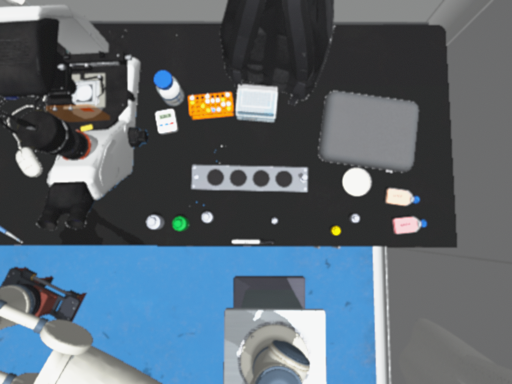

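View pics/scene0.png

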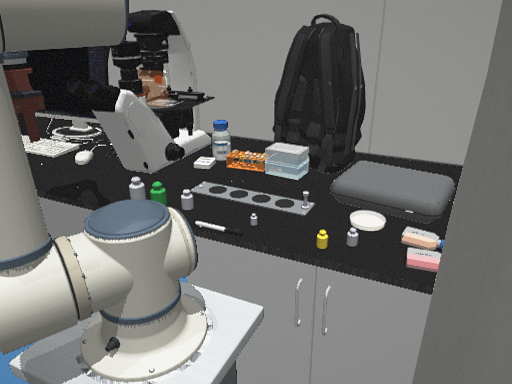

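The top view shows steel cylinders at px (154,222), (207,217), (355,218) and (275,221). The green decoy is at (180,224) and the yellow one at (336,231). In the scene view the post stands at the right end of the strip, about (306,198). Next I'll enlarge the row and measure.

```bash
python3 - <<'E'
from h import *
c=dict(np.load('top0.npz')); im=c['img']; g=cv2.cvtColor(im,cv2.COLOR_BGR2GRAY)
cv2.imwrite('pics/crop0.png',cv2.resize(im[155:245,135:375],None,fx=3.3,fy=3.3,interpolation=cv2.INTER_CUBIC))
n,l,st,ce=cv2.connectedComponentsWithStats((g>70).astype(np.uint8))
for i in range(n):
    x,y,w,h,a=st[i]
    if 5<a<2500 and 150<ce[i][1]<240 and 140<ce[i][0]<400: print(st[i],ce[i].round(1),im[l==i].mean(0).round(),ray(c,*ce[i],20).round(1), np.median(c['z_map'][l==i]).round())
strip=im[160:196,185:315]
n,l,st,ce=cv2.connectedComponentsWithStats((cv2.cvtColor(strip,cv2.COLOR_BGR2GRAY)<60).astype(np.uint8))
for i in range(n):
    if 80<st[i][4]<400: p=ce[i]+[185,160]; print('disc',st[i],p.round(1),ray(c,*p,8).round(1))
for k,(u,v) in dict(w500=(154,222),w200=(207,217),w100=(355,218),w50=(275,221),dish=(357,182)).items(): print(k,ray(c,u,v,20).round(1))
E
```

```text
[ 190  162  119   31 2476] [249.3 177.9] [173. 166. 161.] [568.2  82.9  20. ] 1170.0
[201 211  13  13 134] [206.8 217. ] [190. 182. 179.] [441.3 218.6  20. ] 1126.0
[350 213  11  10  87] [354.9 217.9] [177. 169. 165.] [ 440.1 -255.8   20. ] 1134.0
[145 214  20  16 244] [154.2 221.8] [185. 178. 174.] [425.4 386.6  20. ] 1114.0
[172 216  18  16 194] [179.3 223.5] [ 80. 176.  31.] [420.2 306.3  20. ] 1112.0
[271 217   8   8  47] [274.1 220.5] [169. 162. 158.] [430.8   2.9  20. ] 1144.0
[331 225  11  11  91] [335.7 230.2] [ 13. 185. 196.] [ 400.4 -193.5   20. ] 1131.0
w500 [424.7 387.3  20. ]
w200 [441.2 217.8  20. ]
w100 [ 439.6 -255.9   20. ]
w50 [429.1  -0.   20. ]
dish [ 555.8 -265.3   20. ]
```

View pics/crop0.png

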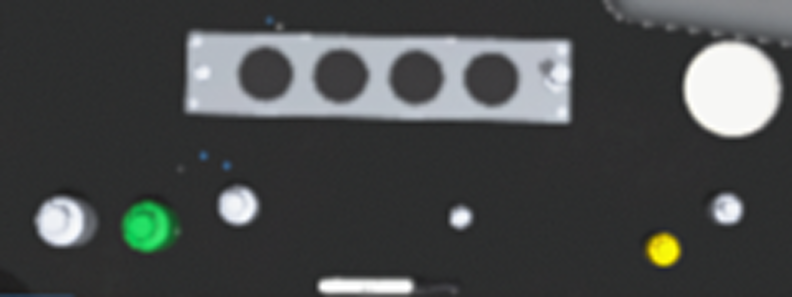

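The crop confirms the identity by diameter and colour. Steel in order of size: 500 at (62,221), 200 at (238,205), 100 at (727,209), 50 at (460,217). Green (147,226) and yellow (664,249) are decoys. The post is at the right end of the strip, (560,73), so the discs from largest to smallest are the ones at (491,79), (415,77), (340,75), (266,73).

```bash
python3 - <<'E'
from h import *
c=dict(np.load('top0.npz')); d=dict(np.load('scene0.npz'))
g=cv2.cvtColor(c['img'],cv2.COLOR_BGR2GRAY)
n,l,st,ce=cv2.connectedComponentsWithStats((g[160:196,185:315]<110).astype(np.uint8))
P=[]
for i in range(n):
    if 80<st[i][4]<500: p=ce[i]+[185,160]; P.append(ray(c,*p,8)); print('disc',st[i],p.round(1),P[-1].round(1))
print(np.linalg.norm(np.diff(P,axis=0),axis=1))
for k,u,v,z in(('500',154.2,221.8,23),('200',206.8,217,18),('100',354.9,217.9,13.5),('50',274.1,220.5,10)):
    p=ray(c,u,v,z); q=d['R']@p+d['t']; print(k,p.round(1),'scene px',(q[0]/q[2]*d['fx']+d['cx']).round(1),(q[1]/q[2]*d['fy']+d['cy']).round(1))
g=cv2.cvtColor(d['img'],cv2.COLOR_BGR2GRAY)
n,l,st,ce=cv2.connectedComponentsWithStats((g[170:260]>70).astype(np.uint8))
for i in range(n):
    if 20<st[i][4]<800 and 125<ce[i][0]<380: print(st[i]+[0,170,0,0,0],(ce[i]+[0,170]).round(1))
E
```

```text
disc [ 23   9  16  16 199] [215.1 176.9] [572.9 195.4   8. ]
disc [ 45  10  17  16 199] [237.8 177.5] [571.1 121.    8. ]
disc [ 68  10  16  16 196] [260.6 177.9] [569.9  46.4   8. ]
disc [ 91  11  16  16 203] [283.6 178.5] [568.3 -28.7   8. ]
[74.41541082 74.60653364 75.15745794]
500 [425.2 385.8  23. ] scene px 135.5 192.0
200 [441.3 218.8  18. ] scene px 185.6 201.4
100 [ 440.1 -257.3   13.5] scene px 352.3 238.9
50 [431.    2.5  10. ] scene px 252.4 220.4
[130 170  28   4  63] [145.4 170.8]
[253 170  56  11 323] [286.3 173.2]
[250 213   8  13  78] [253.2 219.1]
[195 220  31  12 161] [209.7 225.5]
[316 229  13  20 192] [321.9 239.1]
```

>>> jog_arm:
  deltas:
    - {"jaw":0,"delta_pos":[-0.11,-0.035,0.05],"rot":[0,0,0.078]}
    - {"jaw":0,"delta_pos":[-0.22,-0.07,0.1],"rot":[0,0,0.156]}
    - {"jaw":0,"delta_pos":[-0.33,-0.105,0.15],"rot":[0,0,0.234]}
    - {"jaw":0,"delta_pos":[-0.44,-0.14,0.2],"rot":[0,0,0.312]}
    - {"jaw":0,"delta_pos":[-0.54,-0.175,0.25],"rot":[0,0,0.39]}

```text
time: 0.52
eef_pos: [376.0, 429.2, 328.4]
ee_rot: [[-0.5, 0.866, -0.0], [0.866, 0.5, -0.001], [-0.0, -0.001, -1.0]]
contact_force: [0.7, 0.3, -0.0]
gripper_width: 0.998
finger_force: 0.0
```

```bash
cat >> h.py <<'E'
def go(x,y,z):
    s=bot.get_state(); R=s['ee_rot']; p=s['eef_pos']
    print('t %.2f'%s['time'],p.round(1),'R',R.round(3).tolist(),'F',np.round(s['contact_force'],1),'w %.3f'%s['gripper_width'],'ff',s['finger_force'])
    print('shift',(R.T@(np.array([x,y,z])-p)/300).round(3), 'yaw y->+x: rot z',round(np.degrees(np.arctan2(R[1,1],R[0,1]))/90,3))
E
python3 -c "
from h import *
go(425,386,300)"
```

```text
t 0.52 [376.  429.2 328.4] R [[-0.5, 0.866, -0.0], [0.866, 0.5, -0.001], [-0.0, -0.001, -1.0]] F [ 0.7  0.3 -0. ] w 0.998 ff 0.0
shift [-0.206  0.07   0.095] yaw y->+x: rot z 0.333
```

>>> jog_arm:
  deltas:
    - {"jaw":0,"delta_pos":[-0.05,0.02,0.02],"rot":[0,0,0.075]}
    - {"jaw":0,"delta_pos":[-0.1,0.035,0.05],"rot":[0,0,0.15]}
    - {"jaw":0,"delta_pos":[-0.15,0.05,0.07],"rot":[0,0,0.225]}
    - {"jaw":0,"delta_pos":[-0.206,0.07,0.095],"rot":[0,0,0.3]}
    - {"jaw":0,"delta_pos":[-0.206,0.07,0.095],"rot":[0,0,0.333]}

```text
time: 0.93
eef_pos: [426.0, 385.8, 298.6]
ee_rot: [[0.002, 1.0, -0.002], [1.0, -0.002, -0.003], [-0.003, -0.002, -1.0]]
contact_force: [0.1, 0.2, 0.2]
gripper_width: 0.996
finger_force: 0.0
```

```bash
python3 -c "
from h import *
go(425,386,192)
c=optics.read_camera('wrist'); cv2.imwrite('pics/w1.png',c['img']); np.savez('w1.npz',**c); print(c['tool_from_camera'].round(2))"
```

```text
t 0.93 [426.  385.8 298.6] R [[0.002, 1.0, -0.002], [1.0, -0.002, -0.003], [-0.003, -0.002, -1.0]] F [0.1 0.2 0.2] w 0.996 ff 0.0
shift [ 0.002 -0.003  0.355] yaw y->+x: rot z -0.002
[[ 0.   -0.96 -0.28 76.27]
 [ 1.    0.   -0.   -0.59]
 [ 0.   -0.28  0.96 20.01]
 [ 0.    0.    0.    1.  ]]
```

View pics/w1.png

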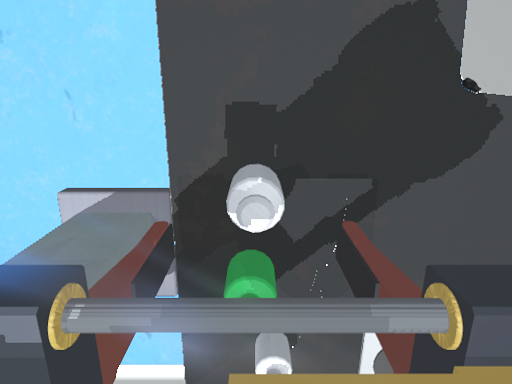

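The wrist view shows the 500 g weight at (255,198), between the finger planes, with the green decoy at (250,275). I'll check this against the calibration.

```bash
cat >> h.py <<'E'
def wray(c,s,u,v,z):
    T=c['tool_from_camera']; R=s['ee_rot']@T[:3,:3]; o=s['ee_rot']@T[:3,3]+s['eef_pos']
    d=R@np.array([(u-c['cx'])/c['fx'],(v-c['cy'])/c['fy'],1]); return o+d*(z-o[2])/d[2]
def wpix(c,s,p):
    T=c['tool_from_camera']; R=s['ee_rot']@T[:3,:3]; o=s['ee_rot']@T[:3,3]+s['eef_pos']
    q=R.T@(np.array(p)-o); return (q[:2]/q[2]*c['fx']+[c['cx'],c['cy']]).round(1)
E
python3 -c "
from h import *
s=bot.get_state(); c=dict(np.load('w1.npz'))
for z in (0,46,70): print(z,wpix(c,s,(425.5,386,z)), wpix(c,s,(425.5,364,z)),wpix(c,s,(425.5,408,z)))
"
```

```text
0 [256.5 183. ] [256.5 206.5] [256.4 158.4]
46 [256.6 199.3] [256.6 226.6] [256.6 170.6]
70 [256.7 210.4] [256.8 240.1] [256.7 178.9]
```

>>> jog_arm:
  deltas:
    - {"jaw":0,"delta_pos":[-0.014,-0.002,0.12],"rot":[0,0,0]}
    - {"jaw":0,"delta_pos":[-0.014,-0.002,0.24],"rot":[0,0,0]}
    - {"jaw":0,"delta_pos":[-0.014,-0.002,0.32],"rot":[0,0,0]}
    - {"jaw":0,"delta_pos":[-0.014,-0.002,0.355],"rot":[0,0,0]}
    - {"jaw":0.4,"delta_pos":[-0.014,-0.002,0.355],"rot":[0,0,0]}

```text
time: 1.4
eef_pos: [422.7, 383.2, 191.2]
ee_rot: [[-0.008, 1.0, -0.005], [1.0, 0.008, -0.004], [-0.004, -0.005, -1.0]]
contact_force: [-0.2, -0.1, 0.3]
gripper_width: 0.961
finger_force: 0.0
```

>>> jog_arm:
  deltas:
    - {"jaw":1,"delta_pos":[0,0,0],"rot":[0,0,0]}
    - {"jaw":1,"delta_pos":[0,0,0],"rot":[0,0,0]}
    - {"jaw":1,"delta_pos":[0,0,0],"rot":[0,0,0]}
    - {"jaw":1,"delta_pos":[0,0,0],"rot":[0,0,0]}
    - {"jaw":1,"delta_pos":[0,0,0],"rot":[0,0,0]}

```text
time: 1.82
eef_pos: [424.0, 383.9, 196.1]
ee_rot: [[-0.006, 1.0, 0.002], [1.0, 0.006, 0.001], [0.001, 0.002, -1.0]]
contact_force: [0.4, -0.7, 0.2]
gripper_width: 0.583
finger_force: 0.0
```

>>> jog_arm:
  deltas:
    - {"jaw":1,"delta_pos":[0,0,0],"rot":[0,0,0]}
    - {"jaw":1,"delta_pos":[0,0,0],"rot":[0,0,0]}
    - {"jaw":1,"delta_pos":[0,0,0],"rot":[0,0,0]}
    - {"jaw":1,"delta_pos":[0,0,0],"rot":[0,0,0]}
    - {"jaw":1,"delta_pos":[0,0,0],"rot":[0,0,0]}

```text
time: 2.23
eef_pos: [424.2, 383.8, 195.6]
ee_rot: [[-0.006, 1.0, 0.002], [1.0, 0.006, 0.001], [0.001, 0.002, -1.0]]
contact_force: [2.2, -0.8, 5.8]
gripper_width: 0.492
finger_force: 30.0
```

```bash
python3 -c "
from h import *
go(424,381.5,290);go(568.3,-28.7,290)"
```

```text
t 2.23 [424.2 383.8 195.6] R [[-0.006, 1.0, 0.002], [1.0, 0.006, 0.001], [0.001, 0.002, -1.0]] F [ 2.2 -0.8  5.8] w 0.492 ff 30.00368943088688
shift [-0.007 -0.    -0.315] yaw y->+x: rot z 0.004
t 2.23 [424.2 383.8 195.6] R [[-0.006, 1.0, 0.002], [1.0, 0.006, 0.001], [0.001, 0.002, -1.0]] F [ 2.2 -0.8  5.8] w 0.492 ff 30.00368943088688
shift [-1.378  0.472 -0.315] yaw y->+x: rot z 0.004
```

>>> jog_arm:
  deltas:
    - {"jaw":1,"delta_pos":[0,0,-0.03],"rot":[0,0,0]}
    - {"jaw":1,"delta_pos":[0,0,-0.1],"rot":[0,0,0]}
    - {"jaw":1,"delta_pos":[0,0,-0.19],"rot":[0,0,0]}
    - {"jaw":1,"delta_pos":[0,0,-0.27],"rot":[0,0,0]}
    - {"jaw":1,"delta_pos":[0,0,-0.3],"rot":[0,0,0]}

```text
time: 2.65
eef_pos: [423.6, 383.9, 287.4]
ee_rot: [[-0.007, 1.0, 0.001], [1.0, 0.007, 0.002], [0.002, 0.001, -1.0]]
contact_force: [0.4, 0.4, -3.6]
gripper_width: 0.49
finger_force: 30.0
```

>>> jog_arm:
  deltas:
    - {"jaw":1,"delta_pos":[-0.03,0.01,0],"rot":[0,0,0]}
    - {"jaw":1,"delta_pos":[-0.1,0.035,0],"rot":[0,0,0]}
    - {"jaw":1,"delta_pos":[-0.2,0.07,0],"rot":[0,0,0]}
    - {"jaw":1,"delta_pos":[-0.3,0.105,0],"rot":[0,0,0]}
    - {"jaw":1,"delta_pos":[-0.4,0.14,0],"rot":[0,0,0]}

```text
time: 3.07
eef_pos: [466.1, 262.1, 281.3]
ee_rot: [[-0.007, 1.0, -0.005], [1.0, 0.007, -0.002], [-0.002, -0.005, -1.0]]
contact_force: [1.3, -0.2, -4.9]
gripper_width: 0.49
finger_force: 30.0
```

>>> jog_arm:
  deltas:
    - {"jaw":1,"delta_pos":[-0.1,0.035,0],"rot":[0,0,0]}
    - {"jaw":1,"delta_pos":[-0.2,0.07,0],"rot":[0,0,0]}
    - {"jaw":1,"delta_pos":[-0.3,0.105,0],"rot":[0,0,0]}
    - {"jaw":1,"delta_pos":[-0.4,0.14,0],"rot":[0,0,0]}
    - {"jaw":1,"delta_pos":[-0.5,0.17,0],"rot":[0,0,0]}

```text
time: 3.48
eef_pos: [518.1, 112.1, 281.5]
ee_rot: [[-0.006, 1.0, -0.005], [1.0, 0.006, -0.001], [-0.001, -0.005, -1.0]]
contact_force: [1.0, 0.5, -4.4]
gripper_width: 0.493
finger_force: 30.0
```

>>> jog_arm:
  deltas:
    - {"jaw":1,"delta_pos":[-0.1,0.035,0],"rot":[0,0,0]}
    - {"jaw":1,"delta_pos":[-0.2,0.07,0],"rot":[0,0,0]}
    - {"jaw":1,"delta_pos":[-0.3,0.105,0],"rot":[0,0,0]}
    - {"jaw":1,"delta_pos":[-0.4,0.14,0],"rot":[0,0,0]}
    - {"jaw":1,"delta_pos":[-0.45,0.15,0],"rot":[0,0,0]}

```text
time: 3.9
eef_pos: [564.2, -24.2, 281.2]
ee_rot: [[-0.004, 1.0, -0.005], [1.0, 0.004, -0.001], [-0.001, -0.005, -1.0]]
contact_force: [0.2, -0.4, -4.3]
gripper_width: 0.493
finger_force: 30.0
```

```bash
python3 -c "
from h import *
go(568.3,-28.7,203.6)
s=bot.get_state();c=optics.read_camera('wrist'); cv2.imwrite('pics/w2.png',c['img'])
p=s['eef_pos']; zb=p[2]-195.6
for dz in (0,46): print(dz,wpix(c,s,(p[0],p[1],zb+dz)),wpix(c,s,(p[0],p[1]+22,zb+dz)),wpix(c,s,(p[0],p[1]-22,zb+dz)))
print('disc',wpix(c,s,(568.3,-28.7,8)),'post',wpix(c,s,(567,-91,56)))"
```

```text
t 3.90 [564.2 -24.2 281.2] R [[-0.004, 1.0, -0.005], [1.0, 0.004, -0.001], [-0.001, -0.005, -1.0]] F [ 0.2 -0.4 -4.3] w 0.493 ff 29.992578711826354
shift [-0.015  0.015  0.259] yaw y->+x: rot z 0.002
0 [257.4 230. ] [257.7 193.6] [257.2 264. ]
46 [257.7 271.6] [258.  225.6] [257.4 313.9]
disc [262.2 196.6] post [260.6 299.1]
```

View pics/w2.png

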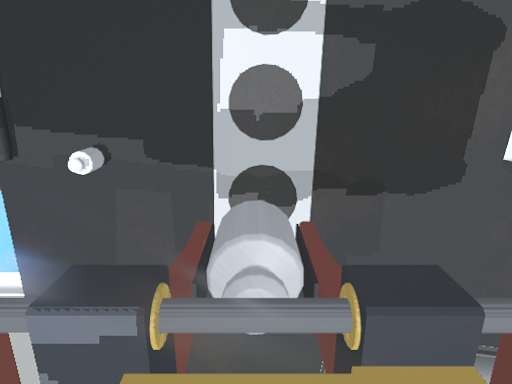

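The 500 g weight is held upright between the pads. The base's far edge is at row 200, so it sits about 3–4 mm back along y. Its disc is at (263,196), as predicted.

>>> jog_arm:
  deltas:
    - {"jaw":1,"delta_pos":[-0.003,0.013,0.05],"rot":[0,0,0]}
    - {"jaw":1,"delta_pos":[-0.003,0.013,0.12],"rot":[0,0,0]}
    - {"jaw":1,"delta_pos":[-0.003,0.013,0.19],"rot":[0,0,0]}
    - {"jaw":1,"delta_pos":[-0.003,0.013,0.22],"rot":[0,0,0]}
    - {"jaw":1,"delta_pos":[-0.003,0.013,0.22],"rot":[0,0,0]}

```text
time: 4.37
eef_pos: [566.4, -21.4, 213.2]
ee_rot: [[-0.006, 1.0, -0.01], [1.0, 0.006, 0.001], [0.001, -0.01, -1.0]]
contact_force: [-1.5, 0.6, -4.7]
gripper_width: 0.493
finger_force: 30.0
```

>>> jog_arm:
  deltas:
    - {"jaw":1,"delta_pos":[0,0,0],"rot":[0,0,0]}
    - {"jaw":1,"delta_pos":[0,0,0],"rot":[0,0,0]}
    - {"jaw":1,"delta_pos":[0,0,0],"rot":[0,0,0]}

```text
time: 4.62
eef_pos: [568.6, -21.3, 220.3]
ee_rot: [[-0.007, 1.0, 0.002], [1.0, 0.007, -0.0], [-0.0, 0.002, -1.0]]
contact_force: [0.4, 0.9, -4.0]
gripper_width: 0.496
finger_force: 30.0
```

>>> jog_arm:
  deltas:
    - {"jaw":1,"delta_pos":[-0.013,0,0.01],"rot":[0,0,0]}
    - {"jaw":1,"delta_pos":[-0.013,0,0.025],"rot":[0,0,0]}
    - {"jaw":1,"delta_pos":[-0.013,0,0.04],"rot":[0,0,0]}
    - {"jaw":1,"delta_pos":[-0.013,0,0.045],"rot":[0,0,0]}
    - {"jaw":1,"delta_pos":[-0.013,0,0.045],"rot":[0,0,0]}

```text
time: 5.03
eef_pos: [567.9, -25.2, 204.1]
ee_rot: [[-0.006, 1.0, -0.002], [1.0, 0.006, 0.0], [0.0, -0.002, -1.0]]
contact_force: [-0.6, -0.3, -4.1]
gripper_width: 0.496
finger_force: 30.0
```

>>> jog_arm:
  deltas:
    - {"jaw":1,"delta_pos":[0,0,0],"rot":[0,0,0]}
    - {"jaw":1,"delta_pos":[0,0,0],"rot":[0,0,0]}
    - {"jaw":1,"delta_pos":[0,0,0.003],"rot":[0,0,0]}
    - {"jaw":1,"delta_pos":[0,0,0.006],"rot":[0,0,0]}
    - {"jaw":1,"delta_pos":[0,0,0.006],"rot":[0,0,0]}

```text
time: 5.45
eef_pos: [568.3, -25.2, 203.7]
ee_rot: [[-0.006, 1.0, 0.001], [1.0, 0.006, -0.0], [-0.0, 0.001, -1.0]]
contact_force: [0.3, 0.5, -3.3]
gripper_width: 0.493
finger_force: 30.0
```

>>> jog_arm:
  deltas:
    - {"jaw":1,"delta_pos":[0,0,0.003],"rot":[0,0,0]}
    - {"jaw":1,"delta_pos":[0,0,0.005],"rot":[0,0,0]}
    - {"jaw":1,"delta_pos":[0,0,0.005],"rot":[0,0,0]}
    - {"jaw":1,"delta_pos":[0,0,0.005],"rot":[0,0,0]}

```text
time: 5.78
eef_pos: [568.3, -25.2, 203.6]
ee_rot: [[-0.006, 1.0, 0.001], [1.0, 0.006, -0.0], [-0.0, 0.001, -1.0]]
contact_force: [-4.0, 0.4, 4.8]
gripper_width: 0.494
finger_force: 30.0
```

>>> jog_arm:
  deltas:
    - {"jaw":0.3,"delta_pos":[0,0,0],"rot":[0,0,0]}
    - {"jaw":0.3,"delta_pos":[0,0,0],"rot":[0,0,0]}
    - {"jaw":0,"delta_pos":[0,0,0],"rot":[0,0,0]}
    - {"jaw":0,"delta_pos":[0,0,0],"rot":[0,0,0]}
    - {"jaw":0,"delta_pos":[0,0,0],"rot":[0,0,0]}

```text
time: 6.2
eef_pos: [568.3, -25.2, 201.8]
ee_rot: [[-0.006, 1.0, 0.0], [1.0, 0.006, -0.0], [-0.0, 0.0, -1.0]]
contact_force: [-0.5, 0.6, -0.1]
gripper_width: 0.832
finger_force: 0.0
```

>>> jog_arm:
  deltas:
    - {"jaw":0,"delta_pos":[0,0,-0.05],"rot":[0,0,0]}
    - {"jaw":0,"delta_pos":[0,0,-0.12],"rot":[0,0,0]}
    - {"jaw":0,"delta_pos":[0,0,-0.2],"rot":[0,0,0]}
    - {"jaw":0,"delta_pos":[0,0,-0.27],"rot":[0,0,0]}
    - {"jaw":0,"delta_pos":[0,0,-0.3],"rot":[0,0,0]}

```text
time: 6.62
eef_pos: [568.7, -25.3, 295.4]
ee_rot: [[-0.006, 1.0, 0.005], [1.0, 0.006, -0.0], [-0.001, 0.005, -1.0]]
contact_force: [1.0, 0.1, -0.2]
gripper_width: 1.001
finger_force: 0.0
```

```bash
python3 -c "
from h import *
go(441.3,218.5,285)
c=optics.read_camera('top'); cv2.imwrite('pics/t1.png',cv2.resize(c['img'][150:240,135:375],None,fx=3.3,fy=3.3))"
```

```text
t 6.62 [568.7 -25.3 295.4] R [[-0.006, 1.0, 0.005], [1.0, 0.006, -0.0], [-0.001, 0.005, -1.0]] F [ 1.   0.1 -0.2] w 1.001 ff 0.0
shift [ 0.815 -0.42   0.032] yaw y->+x: rot z 0.004
```

View pics/t1.png

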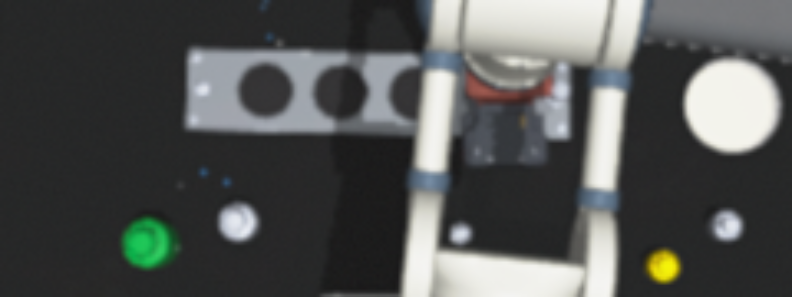

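The arm hides the strip here, but the other weights are undisturbed. On to the 200 g weight.

>>> jog_arm:
  deltas:
    - {"jaw":0,"delta_pos":[0.08,-0.04,0],"rot":[0,0,0]}
    - {"jaw":0,"delta_pos":[0.18,-0.09,0],"rot":[0,0,0]}
    - {"jaw":0,"delta_pos":[0.29,-0.15,0],"rot":[0,0,0]}
    - {"jaw":0,"delta_pos":[0.4,-0.21,0.01],"rot":[0,0,0]}
    - {"jaw":0,"delta_pos":[0.5,-0.26,0.02],"rot":[0,0,0]}

```text
time: 7.08
eef_pos: [488.0, 125.6, 284.3]
ee_rot: [[-0.006, 1.0, -0.002], [1.0, 0.006, 0.0], [0.0, -0.002, -1.0]]
contact_force: [-0.5, -0.3, 0.1]
gripper_width: 0.997
finger_force: 0.0
```

>>> jog_arm:
  deltas:
    - {"jaw":0,"delta_pos":[0.1,-0.05,0],"rot":[0,0,0]}
    - {"jaw":0,"delta_pos":[0.2,-0.1,0],"rot":[0,0,0]}
    - {"jaw":0,"delta_pos":[0.28,-0.145,0],"rot":[0,0,0]}
    - {"jaw":0,"delta_pos":[0.315,-0.16,0.01],"rot":[0,0,0]}
    - {"jaw":0,"delta_pos":[0.315,-0.16,0.01],"rot":[0,0,0]}

```text
time: 7.5
eef_pos: [439.6, 220.1, 281.1]
ee_rot: [[-0.01, 1.0, -0.002], [1.0, 0.01, -0.0], [-0.0, -0.002, -1.0]]
contact_force: [-0.3, -0.2, 0.5]
gripper_width: 1.004
finger_force: 0.0
```

>>> jog_arm:
  deltas:
    - {"jaw":0,"delta_pos":[0,0,0],"rot":[0,0,0]}
    - {"jaw":0,"delta_pos":[0,0,0],"rot":[0,0,0]}
    - {"jaw":0,"delta_pos":[0,0,0],"rot":[0,0,0]}

```text
time: 7.75
eef_pos: [441.4, 217.4, 282.5]
ee_rot: [[-0.005, 1.0, -0.0], [1.0, 0.005, -0.001], [-0.001, -0.0, -1.0]]
contact_force: [-0.1, -0.3, 0.3]
gripper_width: 1.0
finger_force: 0.0
```

```bash
cat >> h.py <<'E'
def seek(exp,r,h):
    # steel blob near the expected spot; far edge = base far edge, near edge = body top near edge
    s=bot.get_state(); c=optics.read_camera('wrist'); im=c['img']; hsv=cv2.cvtColor(im,cv2.COLOR_BGR2HSV)
    m=((hsv[...,2]>110)&(hsv[...,1]<60)).astype(np.uint8)
    n,l,st,ce=cv2.connectedComponentsWithStats(m); u,v=wpix(c,s,(*exp,h/2))
    i=min((i for i in range(1,n) if 60<st[i][4]<9000),key=lambda i:np.hypot(*(ce[i]-[u,v])))
    x,y,w,hh,a=st[i]; cu=x+w/2-.5
    A=wray(c,s,cu,y,0); B=wray(c,s,cu,y+hh-1,h)
    print('exp px',u,v,'blob',st[i],'centre x %.1f y far-based %.1f near-based %.1f'%((A[0]+B[0])/2,A[1]-r,B[1]+r), 'width mm',w*(np.linalg.norm(wray(c,s,cu+1,y,h)-wray(c,s,cu,y,h))))
    return im
E
python3 -c "
from h import *
im=seek((441.3,218.5),17,36); cv2.imwrite('pics/w3.png',im); go(441.3,218.5,189)"
```

```text
exp px 255.5 193.2 blob [ 233  171   47   55 2013] centre x 441.7 y far-based 215.0 near-based 216.4 width mm 33.258120777978206
t 7.80 [441.4 217.3 282.7] R [[-0.004, 1.0, -0.0], [1.0, 0.004, -0.0], [-0.0, -0.0, -1.0]] F [-0.4 -0.5  0.8] w 0.997 ff 0.0
shift [ 0.004 -0.     0.312] yaw y->+x: rot z 0.003
```

View pics/w3.png

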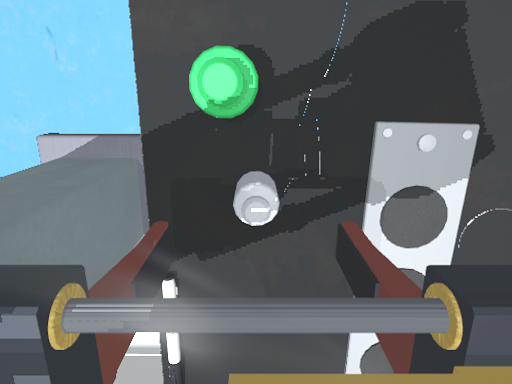

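The 200 g weight is at (256,199), 34 mm wide and centred between the fingers. I'll descend and grip.

>>> jog_arm:
  deltas:
    - {"jaw":0,"delta_pos":[-0.006,0,0.1],"rot":[0,0,0]}
    - {"jaw":0,"delta_pos":[-0.006,0,0.2],"rot":[0,0,0]}
    - {"jaw":0,"delta_pos":[-0.006,0,0.28],"rot":[0,0,0]}
    - {"jaw":0.3,"delta_pos":[-0.006,0,0.315],"rot":[0,0,0]}
    - {"jaw":0.5,"delta_pos":[-0.006,0,0.315],"rot":[0,0,0]}

```text
time: 8.22
eef_pos: [440.1, 215.6, 185.3]
ee_rot: [[-0.005, 1.0, -0.005], [1.0, 0.005, -0.002], [-0.002, -0.005, -1.0]]
contact_force: [-0.3, -0.1, -0.3]
gripper_width: 0.886
finger_force: 0.0
```

>>> jog_arm:
  deltas:
    - {"jaw":1,"delta_pos":[0,0,0],"rot":[0,0,0]}
    - {"jaw":1,"delta_pos":[0,0,0],"rot":[0,0,0]}
    - {"jaw":1,"delta_pos":[0,0,0],"rot":[0,0,0]}
    - {"jaw":1,"delta_pos":[0,0,0],"rot":[0,0,0]}
    - {"jaw":1,"delta_pos":[0,0,0],"rot":[0,0,0]}

```text
time: 8.63
eef_pos: [441.0, 216.8, 189.6]
ee_rot: [[-0.006, 1.0, 0.002], [1.0, 0.006, 0.001], [0.001, 0.002, -1.0]]
contact_force: [-1.3, -0.3, 0.2]
gripper_width: 0.506
finger_force: 0.0
```

>>> jog_arm:
  deltas:
    - {"jaw":1,"delta_pos":[0,0,0],"rot":[0,0,0]}
    - {"jaw":1,"delta_pos":[0,0,0],"rot":[0,0,0]}
    - {"jaw":1,"delta_pos":[0,0,0],"rot":[0,0,0]}
    - {"jaw":1,"delta_pos":[0,0,0],"rot":[0,0,0]}
    - {"jaw":1,"delta_pos":[0,0,0],"rot":[0,0,0]}

```text
time: 9.05
eef_pos: [440.9, 216.7, 188.9]
ee_rot: [[-0.006, 1.0, 0.001], [1.0, 0.006, 0.0], [0.0, 0.001, -1.0]]
contact_force: [0.3, 0.5, 3.6]
gripper_width: 0.379
finger_force: 30.0
```

```bash
python3 -c "
from h import *
go(569.9,46.4,275)"
```

```text
t 9.05 [440.9 216.7 188.9] R [[-0.006, 1.0, 0.001], [1.0, 0.006, 0.0], [0.0, 0.001, -1.0]] F [0.3 0.5 3.6] w 0.379 ff 30.003990039331256
shift [-0.57   0.427 -0.287] yaw y->+x: rot z 0.004
```

>>> jog_arm:
  deltas:
    - {"jaw":1,"delta_pos":[0,0,-0.03],"rot":[0,0,0]}
    - {"jaw":1,"delta_pos":[0,0,-0.1],"rot":[0,0,0]}
    - {"jaw":1,"delta_pos":[0,0,-0.18],"rot":[0,0,0]}
    - {"jaw":1,"delta_pos":[0,0,-0.26],"rot":[0,0,0]}
    - {"jaw":1,"delta_pos":[0,0,-0.287],"rot":[0,0,0]}

```text
time: 9.47
eef_pos: [441.0, 216.8, 278.1]
ee_rot: [[-0.006, 1.0, 0.004], [1.0, 0.006, 0.002], [0.002, 0.004, -1.0]]
contact_force: [0.3, 0.9, -1.8]
gripper_width: 0.378
finger_force: 30.0
```

>>> jog_arm:
  deltas:
    - {"jaw":1,"delta_pos":[-0.03,0.02,0],"rot":[0,0,0]}
    - {"jaw":1,"delta_pos":[-0.08,0.06,0],"rot":[0,0,0]}
    - {"jaw":1,"delta_pos":[-0.16,0.12,0],"rot":[0,0,0]}
    - {"jaw":1,"delta_pos":[-0.24,0.18,0],"rot":[0,0,0]}
    - {"jaw":1,"delta_pos":[-0.32,0.24,0],"rot":[0,0,0]}

```text
time: 9.88
eef_pos: [513.7, 119.5, 272.0]
ee_rot: [[-0.007, 1.0, -0.003], [1.0, 0.007, -0.001], [-0.001, -0.003, -1.0]]
contact_force: [-0.5, 0.6, -2.4]
gripper_width: 0.381
finger_force: 30.0
```

>>> jog_arm:
  deltas:
    - {"jaw":1,"delta_pos":[-0.08,0.06,0],"rot":[0,0,0]}
    - {"jaw":1,"delta_pos":[-0.16,0.12,0],"rot":[0,0,0]}
    - {"jaw":1,"delta_pos":[-0.22,0.17,0],"rot":[0,0,0]}
    - {"jaw":1,"delta_pos":[-0.247,0.187,0],"rot":[0,0,0]}
    - {"jaw":1,"delta_pos":[-0.247,0.187,0],"rot":[0,0,0]}

```text
time: 10.3
eef_pos: [570.3, 45.1, 272.0]
ee_rot: [[-0.003, 1.0, -0.004], [1.0, 0.003, -0.001], [-0.001, -0.004, -1.0]]
contact_force: [-0.4, 0.5, -1.5]
gripper_width: 0.376
finger_force: 30.0
```

>>> jog_arm:
  deltas:
    - {"jaw":1,"delta_pos":[0,0,0.04],"rot":[0,0,0]}
    - {"jaw":1,"delta_pos":[0,0,0.1],"rot":[0,0,0]}
    - {"jaw":1,"delta_pos":[0,0,0.16],"rot":[0,0,0]}
    - {"jaw":1,"delta_pos":[0,0,0.19],"rot":[0,0,0]}
    - {"jaw":1,"delta_pos":[0,0,0.2],"rot":[0,0,0]}

```text
time: 10.72
eef_pos: [568.4, 48.5, 211.1]
ee_rot: [[-0.008, 1.0, -0.005], [1.0, 0.008, 0.0], [0.0, -0.005, -1.0]]
contact_force: [-0.3, -1.0, -2.6]
gripper_width: 0.376
finger_force: 30.0
```

>>> jog_arm:
  deltas:
    - {"jaw":1,"delta_pos":[0,0,0],"rot":[0,0,0]}
    - {"jaw":1,"delta_pos":[0,0,0],"rot":[0,0,0]}
    - {"jaw":1,"delta_pos":[0,0,0],"rot":[0,0,0]}
    - {"jaw":1,"delta_pos":[0,0,0],"rot":[0,0,0]}

```text
time: 11.05
eef_pos: [570.2, 47.5, 215.8]
ee_rot: [[-0.007, 1.0, 0.002], [1.0, 0.007, 0.0], [0.0, 0.002, -1.0]]
contact_force: [-0.5, 0.6, -1.9]
gripper_width: 0.377
finger_force: 30.0
```

```bash
python3 -c "
from h import *
go(569.9,47.4,196.9)
s=bot.get_state();c=optics.read_camera('wrist');cv2.imwrite('pics/w4.png',c['img'])
p=s['eef_pos']; zb=p[2]-188.9
for y in (p[1]-1,p[1]-1+17): print(wpix(c,s,(p[0],y,zb)),wpix(c,s,(p[0],y,zb+36)))
print('disc',wpix(c,s,(569.9,46.4,8)),wpix(c,s,(569.9,74.4,8)),'next',wpix(c,s,(571.1,121,8)))"
```

```text
t 11.05 [570.2  47.5 215.8] R [[-0.007, 1.0, 0.002], [1.0, 0.007, 0.0], [0.0, 0.002, -1.0]] F [-0.5  0.6 -1.9] w 0.377 ff 29.99472563547897
shift [-0.    -0.001  0.063] yaw y->+x: rot z 0.004
[255.  236.8] [255.3 270.1]
[255.3 208.1] [255.6 235.7]
disc [254.5 224. ] [254.8 180. ] next [257.5  98.3]
```

View pics/w4.png

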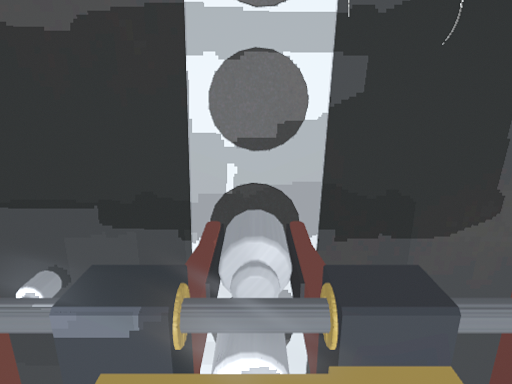

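The 200 g weight's base edge (row 209) and disc edge (row 182) match the predictions, and the 500 g weight stands behind it at (250,350). I'll lower it.

>>> jog_arm:
  deltas:
    - {"jaw":1,"delta_pos":[0,0,0.02],"rot":[0,0,0]}
    - {"jaw":1,"delta_pos":[0,0,0.04],"rot":[0,0,0]}
    - {"jaw":1,"delta_pos":[0,0,0.05],"rot":[0,0,0]}
    - {"jaw":1,"delta_pos":[0,0,0.055],"rot":[0,0,0]}
    - {"jaw":1,"delta_pos":[0,0,0.057],"rot":[0,0,0]}

```text
time: 11.52
eef_pos: [569.8, 47.3, 197.0]
ee_rot: [[-0.006, 1.0, -0.001], [1.0, 0.006, -0.0], [-0.0, -0.001, -1.0]]
contact_force: [-1.2, -0.8, 1.2]
gripper_width: 0.375
finger_force: 30.0
```

>>> jog_arm:
  deltas:
    - {"jaw":1,"delta_pos":[0,0,0],"rot":[0,0,0]}
    - {"jaw":1,"delta_pos":[0,0,0.003],"rot":[0,0,0]}
    - {"jaw":1,"delta_pos":[0,0,0.005],"rot":[0,0,0]}
    - {"jaw":1,"delta_pos":[0,0,0.007],"rot":[0,0,0]}
    - {"jaw":1,"delta_pos":[0,0,0.007],"rot":[0,0,0]}

```text
time: 11.93
eef_pos: [569.9, 47.4, 196.9]
ee_rot: [[-0.006, 1.0, 0.001], [1.0, 0.006, -0.0], [-0.0, 0.001, -1.0]]
contact_force: [-4.9, -0.3, 6.8]
gripper_width: 0.377
finger_force: 30.0
```

>>> jog_arm:
  deltas:
    - {"jaw":0.3,"delta_pos":[0,0,0],"rot":[0,0,0]}
    - {"jaw":0.3,"delta_pos":[0,0,0],"rot":[0,0,0]}
    - {"jaw":0.2,"delta_pos":[0,0,0],"rot":[0,0,0]}
    - {"jaw":0.2,"delta_pos":[0,0,0],"rot":[0,0,0]}
    - {"jaw":0.2,"delta_pos":[0,0,0],"rot":[0,0,0]}

```text
time: 12.35
eef_pos: [569.9, 47.4, 195.0]
ee_rot: [[-0.006, 1.0, -0.0], [1.0, 0.006, 0.0], [0.0, -0.0, -1.0]]
contact_force: [0.1, 0.1, -0.5]
gripper_width: 0.716
finger_force: 0.0
```

>>> jog_arm:
  deltas:
    - {"jaw":0.2,"delta_pos":[0,0,-0.05],"rot":[0,0,0]}
    - {"jaw":0.2,"delta_pos":[0,0,-0.12],"rot":[0,0,0]}
    - {"jaw":0.2,"delta_pos":[0,0,-0.2],"rot":[0,0,0]}
    - {"jaw":0.2,"delta_pos":[0,0,-0.28],"rot":[0,0,0]}
    - {"jaw":0.2,"delta_pos":[0,0,-0.32],"rot":[0,0,0]}

```text
time: 12.77
eef_pos: [570.3, 47.4, 294.6]
ee_rot: [[-0.006, 1.0, 0.004], [1.0, 0.006, 0.0], [0.0, 0.004, -1.0]]
contact_force: [0.2, 0.1, 1.1]
gripper_width: 0.802
finger_force: 0.0
```

>>> jog_arm:
  deltas:
    - {"jaw":0.3,"delta_pos":[-0.08,-0.03,0],"rot":[0,0,0]}
    - {"jaw":0.3,"delta_pos":[-0.18,-0.07,0],"rot":[0,0,0]}
    - {"jaw":0.3,"delta_pos":[-0.29,-0.12,0],"rot":[0,0,0]}
    - {"jaw":0.3,"delta_pos":[-0.4,-0.17,0],"rot":[0,0,0]}
    - {"jaw":0.3,"delta_pos":[-0.5,-0.21,0],"rot":[0,0,0]}

```text
time: 13.18
eef_pos: [506.8, -104.4, 290.6]
ee_rot: [[-0.007, 1.0, -0.001], [1.0, 0.007, -0.0], [-0.0, -0.001, -1.0]]
contact_force: [-0.1, -0.4, 0.0]
gripper_width: 0.695
finger_force: 0.0
```

```bash
python3 -c "
from h import *
go(440,-257,285)"
```

```text
t 13.18 [ 506.8 -104.4  290.6] R [[-0.007, 1.0, -0.001], [1.0, 0.007, -0.0], [-0.0, -0.001, -1.0]] F [-0.1 -0.4  0. ] w 0.695 ff 0.0
shift [-0.507 -0.226  0.019] yaw y->+x: rot z 0.004
```

>>> jog_arm:
  deltas:
    - {"jaw":0.4,"delta_pos":[-0.11,-0.05,0],"rot":[0,0,0]}
    - {"jaw":0.4,"delta_pos":[-0.22,-0.1,0],"rot":[0,0,0]}
    - {"jaw":0.4,"delta_pos":[-0.33,-0.15,0],"rot":[0,0,0]}
    - {"jaw":0.4,"delta_pos":[-0.43,-0.19,0.02],"rot":[0,0,0]}
    - {"jaw":0.4,"delta_pos":[-0.507,-0.226,0.02],"rot":[0,0,0]}

```text
time: 13.6
eef_pos: [439.6, -257.5, 283.8]
ee_rot: [[-0.005, 1.0, -0.001], [1.0, 0.005, 0.0], [0.0, -0.001, -1.0]]
contact_force: [-0.2, 0.6, -0.1]
gripper_width: 0.602
finger_force: 0.0
```

>>> jog_arm:
  deltas:
    - {"jaw":0.4,"delta_pos":[0,0,0],"rot":[0,0,0]}
    - {"jaw":0.4,"delta_pos":[0,0,0],"rot":[0,0,0]}
    - {"jaw":0.4,"delta_pos":[0,0,0],"rot":[0,0,0]}
    - {"jaw":0.4,"delta_pos":[0,0,0],"rot":[0,0,0]}

```text
time: 13.93
eef_pos: [441.4, -254.7, 285.1]
ee_rot: [[-0.008, 1.0, 0.0], [1.0, 0.008, 0.0], [0.0, 0.0, -1.0]]
contact_force: [0.2, -0.1, 0.2]
gripper_width: 0.599
finger_force: 0.0
```

```bash
python3 -c "
from h import *
im=seek((440,-257),13,27); cv2.imwrite('pics/w5.png',im); go(440,-257,186)"
```

```text
exp px 253.6 195.1 blob [238 183  32  32 743] centre x 439.9 y far-based -263.6 near-based -255.1 width mm 24.056026092419774
t 13.98 [ 441.5 -254.6  285.2] R [[-0.008, 1.0, 0.0], [1.0, 0.008, 0.0], [0.0, 0.0, -1.0]] F [-0.6  0.1  0.1] w 0.598 ff 0.0
shift [-0.008 -0.005  0.331] yaw y->+x: rot z 0.005
```

View pics/w5.png

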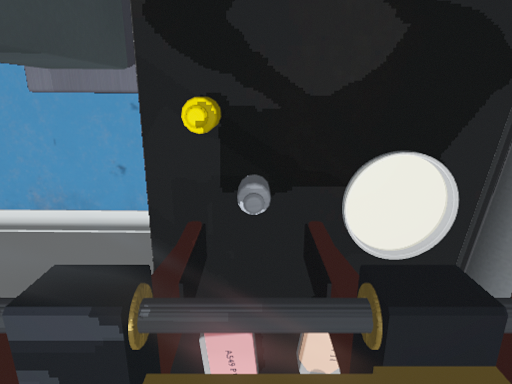

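The steel 100 g weight spans rows 175–214 around (254,195), between the fingers. The yellow decoy at (201,115) and the dish at (401,204) are both clear of the fingers.

>>> jog_arm:
  deltas:
    - {"jaw":0.4,"delta_pos":[-0.003,-0.004,0.1],"rot":[0,0,0]}
    - {"jaw":0.4,"delta_pos":[-0.003,-0.004,0.2],"rot":[0,0,0]}
    - {"jaw":0.4,"delta_pos":[-0.003,-0.004,0.27],"rot":[0,0,0]}
    - {"jaw":0.4,"delta_pos":[-0.003,-0.004,0.31],"rot":[0,0,0]}
    - {"jaw":0.4,"delta_pos":[-0.003,-0.004,0.325],"rot":[0,0,0]}

```text
time: 14.4
eef_pos: [439.6, -255.3, 185.4]
ee_rot: [[-0.008, 1.0, -0.003], [1.0, 0.008, 0.002], [0.002, -0.003, -1.0]]
contact_force: [0.6, 0.8, -0.5]
gripper_width: 0.602
finger_force: 0.0
```

>>> jog_arm:
  deltas:
    - {"jaw":0.6,"delta_pos":[0,0,0],"rot":[0,0,0]}
    - {"jaw":1,"delta_pos":[0,0,0],"rot":[0,0,0]}
    - {"jaw":1,"delta_pos":[0,0,0],"rot":[0,0,0]}
    - {"jaw":1,"delta_pos":[0,0,0],"rot":[0,0,0]}
    - {"jaw":1,"delta_pos":[0,0,0],"rot":[0,0,0]}

```text
time: 14.82
eef_pos: [440.2, -256.7, 189.3]
ee_rot: [[-0.006, 1.0, 0.002], [1.0, 0.006, -0.001], [-0.001, 0.002, -1.0]]
contact_force: [0.3, 0.4, 3.2]
gripper_width: 0.286
finger_force: 30.0
```

>>> jog_arm:
  deltas:
    - {"jaw":1,"delta_pos":[0,0,0],"rot":[0,0,0]}
    - {"jaw":1,"delta_pos":[0,0,0],"rot":[0,0,0]}
    - {"jaw":1,"delta_pos":[0,0,0],"rot":[0,0,0]}
    - {"jaw":1,"delta_pos":[0,0,0],"rot":[0,0,0]}
    - {"jaw":1,"delta_pos":[0,0,0],"rot":[0,0,0]}

```text
time: 15.23
eef_pos: [440.2, -256.7, 189.2]
ee_rot: [[-0.006, 1.0, 0.002], [1.0, 0.006, -0.001], [-0.001, 0.002, -1.0]]
contact_force: [0.1, 0.2, 6.5]
gripper_width: 0.288
finger_force: 30.0
```

```bash
python3 -c "
from h import *
go(571.1,121,290)"
```

```text
t 15.23 [ 440.2 -256.7  189.2] R [[-0.006, 1.0, 0.002], [1.0, 0.006, -0.001], [-0.001, 0.002, -1.0]] F [0.1 0.2 6.5] w 0.288 ff 30.01675195293501
shift [ 1.256  0.445 -0.337] yaw y->+x: rot z 0.004
```

>>> jog_arm:
  deltas:
    - {"jaw":1,"delta_pos":[0,0,-0.04],"rot":[0,0,0]}
    - {"jaw":1,"delta_pos":[0,0,-0.12],"rot":[0,0,0]}
    - {"jaw":1,"delta_pos":[0,0,-0.21],"rot":[0,0,0]}
    - {"jaw":1,"delta_pos":[0,0,-0.3],"rot":[0,0,0]}
    - {"jaw":1,"delta_pos":[0,0,-0.337],"rot":[0,0,0]}

```text
time: 15.65
eef_pos: [440.0, -256.7, 293.3]
ee_rot: [[-0.006, 1.0, 0.004], [1.0, 0.006, -0.003], [-0.003, 0.004, -1.0]]
contact_force: [0.4, -0.5, 0.6]
gripper_width: 0.283
finger_force: 30.0
```

>>> jog_arm:
  deltas:
    - {"jaw":1,"delta_pos":[0.03,0.01,0],"rot":[0,0,0]}
    - {"jaw":1,"delta_pos":[0.1,0.035,0],"rot":[0,0,0]}
    - {"jaw":1,"delta_pos":[0.18,0.065,0],"rot":[0,0,0]}
    - {"jaw":1,"delta_pos":[0.27,0.095,0],"rot":[0,0,0]}
    - {"jaw":1,"delta_pos":[0.37,0.13,0],"rot":[0,0,0]}

```text
time: 16.07
eef_pos: [477.8, -143.9, 286.5]
ee_rot: [[-0.005, 1.0, -0.003], [1.0, 0.005, 0.001], [0.001, -0.003, -1.0]]
contact_force: [1.0, -0.4, -2.3]
gripper_width: 0.286
finger_force: 30.0
```

>>> jog_arm:
  deltas:
    - {"jaw":1,"delta_pos":[0.1,0.035,0],"rot":[0,0,0]}
    - {"jaw":1,"delta_pos":[0.2,0.07,0],"rot":[0,0,0]}
    - {"jaw":1,"delta_pos":[0.3,0.105,0],"rot":[0,0,0]}
    - {"jaw":1,"delta_pos":[0.4,0.145,0],"rot":[0,0,0]}
    - {"jaw":1,"delta_pos":[0.5,0.18,0],"rot":[0,0,0]}

```text
time: 16.48
eef_pos: [531.0, 7.4, 286.4]
ee_rot: [[-0.007, 1.0, -0.003], [1.0, 0.007, 0.0], [0.0, -0.003, -1.0]]
contact_force: [0.8, 0.2, -0.3]
gripper_width: 0.287
finger_force: 30.0
```

>>> jog_arm:
  deltas:
    - {"jaw":1,"delta_pos":[0.1,0.035,0],"rot":[0,0,0]}
    - {"jaw":1,"delta_pos":[0.2,0.07,0],"rot":[0,0,0]}
    - {"jaw":1,"delta_pos":[0.3,0.105,0],"rot":[0,0,0]}
    - {"jaw":1,"delta_pos":[0.37,0.13,0],"rot":[0,0,0]}
    - {"jaw":1,"delta_pos":[0.383,0.135,0],"rot":[0,0,0]}

```text
time: 16.9
eef_pos: [570.7, 124.1, 286.0]
ee_rot: [[-0.01, 1.0, -0.004], [1.0, 0.01, 0.001], [0.001, -0.004, -1.0]]
contact_force: [-0.1, 0.5, -1.6]
gripper_width: 0.286
finger_force: 30.0
```

>>> jog_arm:
  deltas:
    - {"jaw":1,"delta_pos":[0,0,0],"rot":[0,0,0]}
    - {"jaw":1,"delta_pos":[0,0,0.06],"rot":[0,0,0]}
    - {"jaw":1,"delta_pos":[0,0,0.13],"rot":[0,0,0]}
    - {"jaw":1,"delta_pos":[0,0,0.2],"rot":[0,0,0]}
    - {"jaw":1,"delta_pos":[0,0,0.24],"rot":[0,0,0]}

```text
time: 17.32
eef_pos: [569.7, 119.0, 213.2]
ee_rot: [[-0.005, 1.0, -0.005], [1.0, 0.005, -0.001], [-0.001, -0.005, -1.0]]
contact_force: [0.3, -0.9, -1.7]
gripper_width: 0.282
finger_force: 30.0
```

>>> jog_arm:
  deltas:
    - {"jaw":1,"delta_pos":[0,0,0],"rot":[0,0,0]}
    - {"jaw":1,"delta_pos":[0,0,0],"rot":[0,0,0]}
    - {"jaw":1,"delta_pos":[0,0,0],"rot":[0,0,0]}
    - {"jaw":1,"delta_pos":[0,0,0],"rot":[0,0,0]}

```text
time: 17.65
eef_pos: [571.4, 120.1, 218.7]
ee_rot: [[-0.006, 1.0, 0.003], [1.0, 0.006, 0.0], [0.0, 0.003, -1.0]]
contact_force: [0.7, 0.3, -0.4]
gripper_width: 0.282
finger_force: 30.0
```

```bash
python3 -c "
from h import *
go(571.1,120,197.2)
s=bot.get_state();c=optics.read_camera('wrist');cv2.imwrite('pics/w6.png',c['img'])
p=s['eef_pos']; zb=p[2]-189.2
for y in (p[1]+1,p[1]+1+13): print(wpix(c,s,(p[0],y,zb)),wpix(c,s,(p[0],y,zb+27)))
print('disc',wpix(c,s,(571.1,121,8)),wpix(c,s,(571.1,149,8)),'next',wpix(c,s,(572.9,195.4,8)))"
```

```text
t 17.65 [571.4 120.1 218.7] R [[-0.006, 1.0, 0.003], [1.0, 0.006, 0.0], [0.0, 0.003, -1.0]] F [ 0.7  0.3 -0.4] w 0.282 ff 29.996372144669294
shift [-0.    -0.001  0.072] yaw y->+x: rot z 0.004
[254.9 233.4] [255.  256.5]
[255.  211.5] [255.2 231.4]
disc [254.3 219.3] [254.6 175.6] next [258.3  95. ]
```

View pics/w6.png

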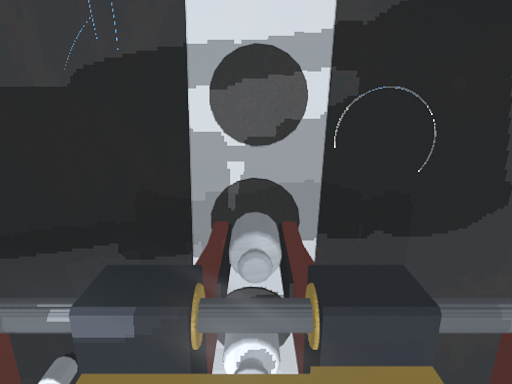

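The held 100 g weight (edge at row 211) and its disc (edge at row 178) match the predictions. I'll lower it.

>>> jog_arm:
  deltas:
    - {"jaw":1,"delta_pos":[0,0,0.02],"rot":[0,0,0]}
    - {"jaw":1,"delta_pos":[0,0,0.045],"rot":[0,0,0]}
    - {"jaw":1,"delta_pos":[0,0,0.058],"rot":[0,0,0]}
    - {"jaw":1,"delta_pos":[0,0,0.063],"rot":[0,0,0]}
    - {"jaw":1,"delta_pos":[0,0,0.065],"rot":[0,0,0]}

```text
time: 18.12
eef_pos: [570.7, 120.3, 197.3]
ee_rot: [[-0.006, 1.0, -0.001], [1.0, 0.006, -0.0], [-0.0, -0.001, -1.0]]
contact_force: [-2.2, -0.3, 3.6]
gripper_width: 0.29
finger_force: 30.0
```

>>> jog_arm:
  deltas:
    - {"jaw":1,"delta_pos":[0,0,0],"rot":[0,0,0]}
    - {"jaw":1,"delta_pos":[0,0,0.003],"rot":[0,0,0]}
    - {"jaw":1,"delta_pos":[0,0,0.006],"rot":[0,0,0]}
    - {"jaw":1,"delta_pos":[0,0,0.008],"rot":[0,0,0]}
    - {"jaw":1,"delta_pos":[0,0,0.008],"rot":[0,0,0]}

```text
time: 18.53
eef_pos: [570.9, 120.3, 197.2]
ee_rot: [[-0.006, 1.0, 0.001], [1.0, 0.006, 0.0], [0.0, 0.001, -1.0]]
contact_force: [-6.6, -1.1, 10.9]
gripper_width: 0.28
finger_force: 30.0
```

>>> jog_arm:
  deltas:
    - {"jaw":0.5,"delta_pos":[0,0,-0.004],"rot":[0,0,0]}
    - {"jaw":0.4,"delta_pos":[0,0,-0.004],"rot":[0,0,0]}
    - {"jaw":0.4,"delta_pos":[0,0,-0.004],"rot":[0,0,0]}
    - {"jaw":0.4,"delta_pos":[0,0,-0.004],"rot":[0,0,0]}
    - {"jaw":0.4,"delta_pos":[0,0,-0.004],"rot":[0,0,0]}

```text
time: 18.95
eef_pos: [570.9, 120.2, 195.6]
ee_rot: [[-0.006, 1.0, -0.001], [1.0, 0.006, -0.0], [-0.0, -0.001, -1.0]]
contact_force: [-0.1, 0.6, 0.5]
gripper_width: 0.594
finger_force: 0.0
```

>>> jog_arm:
  deltas:
    - {"jaw":0.4,"delta_pos":[0,0,-0.04],"rot":[0,0,0]}
    - {"jaw":0.4,"delta_pos":[0,0,-0.11],"rot":[0,0,0]}
    - {"jaw":0.4,"delta_pos":[0,0,-0.19],"rot":[0,0,0]}
    - {"jaw":0.4,"delta_pos":[0,0,-0.27],"rot":[0,0,0]}
    - {"jaw":0.4,"delta_pos":[0,0,-0.3],"rot":[0,0,0]}

```text
time: 19.37
eef_pos: [571.4, 120.4, 291.2]
ee_rot: [[-0.006, 1.0, 0.006], [1.0, 0.006, 0.001], [0.001, 0.006, -1.0]]
contact_force: [0.8, -0.6, 0.1]
gripper_width: 0.602
finger_force: 0.0
```

>>> jog_arm:
  deltas:
    - {"jaw":0.4,"delta_pos":[-0.06,-0.07,0],"rot":[0,0,0]}
    - {"jaw":0.4,"delta_pos":[-0.13,-0.15,0],"rot":[0,0,0]}
    - {"jaw":0.4,"delta_pos":[-0.2,-0.235,0],"rot":[0,0,0]}
    - {"jaw":0.4,"delta_pos":[-0.27,-0.32,0],"rot":[0,0,0]}
    - {"jaw":0.4,"delta_pos":[-0.34,-0.4,0],"rot":[0,0,0]}

```text
time: 19.78
eef_pos: [450.2, 16.9, 285.8]
ee_rot: [[-0.007, 1.0, -0.0], [1.0, 0.007, -0.0], [-0.0, -0.0, -1.0]]
contact_force: [0.7, -0.4, 0.2]
gripper_width: 0.596
finger_force: 0.0
```

>>> jog_arm:
  deltas:
    - {"jaw":0.4,"delta_pos":[-0.053,-0.067,0.02],"rot":[0,0,0]}
    - {"jaw":0.4,"delta_pos":[-0.053,-0.067,0.02],"rot":[0,0,0]}
    - {"jaw":0.4,"delta_pos":[-0.053,-0.067,0.02],"rot":[0,0,0]}
    - {"jaw":0.4,"delta_pos":[-0.053,-0.067,0.02],"rot":[0,0,0]}
    - {"jaw":0.4,"delta_pos":[-0.053,-0.067,0.02],"rot":[0,0,0]}

```text
time: 20.2
eef_pos: [432.2, 2.0, 280.5]
ee_rot: [[-0.007, 1.0, 0.001], [1.0, 0.007, 0.0], [0.0, 0.001, -1.0]]
contact_force: [0.4, 0.0, 0.9]
gripper_width: 0.599
finger_force: 0.0
```

```bash
python3 -c "
from h import *
im=seek((431,2.5),9,20); cv2.imwrite('pics/w7.png',im); go(431,2.5,186)"
```

```text
exp px 253.7 192.1 blob [243 180  24  29 534] centre x 431.6 y far-based 0.8 near-based 1.6 width mm 18.171561594650225
t 20.25 [432.3   2.1 280.4] R [[-0.007, 1.0, 0.0], [1.0, 0.007, 0.0], [0.0, 0.0, -1.0]] F [0.7 0.7 0.1] w 0.600 ff 0.0
shift [ 0.001 -0.004  0.315] yaw y->+x: rot z 0.005
```

View pics/w7.png

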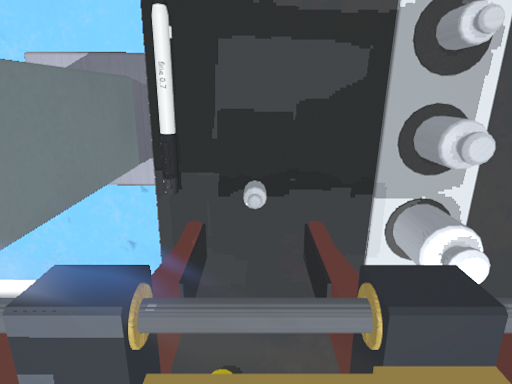

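The 50 g weight is at (254,194), 18 mm wide and centred. On the right, the three placed weights stand upright on their discs. I'll descend gently.

>>> jog_arm:
  deltas:
    - {"jaw":0.4,"delta_pos":[-0.003,-0.002,0.09],"rot":[0,0,0]}
    - {"jaw":0.4,"delta_pos":[-0.003,-0.002,0.18],"rot":[0,0,0]}
    - {"jaw":0.4,"delta_pos":[-0.003,-0.002,0.25],"rot":[0,0,0]}
    - {"jaw":0.4,"delta_pos":[-0.003,-0.002,0.285],"rot":[0,0,0]}
    - {"jaw":0.4,"delta_pos":[-0.003,-0.002,0.3],"rot":[0,0,0]}

```text
time: 20.67
eef_pos: [430.8, 1.1, 188.1]
ee_rot: [[-0.007, 1.0, -0.004], [1.0, 0.007, 0.0], [0.0, -0.004, -1.0]]
contact_force: [-0.5, -0.3, -0.2]
gripper_width: 0.602
finger_force: 0.0
```

>>> jog_arm:
  deltas:
    - {"jaw":0.4,"delta_pos":[0,0,0.006],"rot":[0,0,0]}
    - {"jaw":0.4,"delta_pos":[0,0,0.012],"rot":[0,0,0]}
    - {"jaw":0.6,"delta_pos":[0,0,0.016],"rot":[0,0,0]}
    - {"jaw":0.6,"delta_pos":[0,0,0.016],"rot":[0,0,0]}
    - {"jaw":0.7,"delta_pos":[0,0,0.016],"rot":[0,0,0]}

```text
time: 21.08
eef_pos: [431.3, 0.6, 186.3]
ee_rot: [[-0.006, 1.0, 0.002], [1.0, 0.006, -0.0], [-0.0, 0.002, -1.0]]
contact_force: [1.1, 0.6, -0.0]
gripper_width: 0.408
finger_force: 0.0
```

>>> jog_arm:
  deltas:
    - {"jaw":1,"delta_pos":[0,0,0],"rot":[0,0,0]}
    - {"jaw":1,"delta_pos":[0,0,0],"rot":[0,0,0]}
    - {"jaw":1,"delta_pos":[0,0,0],"rot":[0,0,0]}
    - {"jaw":1,"delta_pos":[0,0,0],"rot":[0,0,0]}
    - {"jaw":1,"delta_pos":[0,0,0],"rot":[0,0,0]}

```text
time: 21.5
eef_pos: [431.1, 0.6, 185.7]
ee_rot: [[-0.006, 1.0, 0.001], [1.0, 0.006, -0.0], [-0.0, 0.001, -1.0]]
contact_force: [-0.2, 0.1, 1.4]
gripper_width: 0.198
finger_force: 30.0
```

```bash
python3 -c "
from h import *
go(572.9,195.4,290)"
```

```text
t 21.50 [431.1   0.6 185.7] R [[-0.006, 1.0, 0.001], [1.0, 0.006, -0.0], [-0.0, 0.001, -1.0]] F [-0.2  0.1  1.4] w 0.198 ff 30.002810603727994
shift [ 0.646  0.477 -0.348] yaw y->+x: rot z 0.004
```

>>> jog_arm:
  deltas:
    - {"jaw":1,"delta_pos":[0,0,-0.04],"rot":[0,0,0]}
    - {"jaw":1,"delta_pos":[0,0,-0.12],"rot":[0,0,0]}
    - {"jaw":1,"delta_pos":[0,0,-0.21],"rot":[0,0,0]}
    - {"jaw":1,"delta_pos":[0,0,-0.3],"rot":[0,0,0]}
    - {"jaw":1,"delta_pos":[0,0,-0.345],"rot":[0,0,0]}

```text
time: 21.92
eef_pos: [431.2, 0.6, 293.1]
ee_rot: [[-0.006, 1.0, 0.005], [1.0, 0.006, -0.0], [-0.0, 0.005, -1.0]]
contact_force: [0.5, -0.6, 0.2]
gripper_width: 0.197
finger_force: 30.0
```

>>> jog_arm:
  deltas:
    - {"jaw":1,"delta_pos":[0.04,0.03,0],"rot":[0,0,0]}
    - {"jaw":1,"delta_pos":[0.11,0.08,0],"rot":[0,0,0]}
    - {"jaw":1,"delta_pos":[0.19,0.14,0],"rot":[0,0,0]}
    - {"jaw":1,"delta_pos":[0.27,0.2,0],"rot":[0,0,0]}
    - {"jaw":1,"delta_pos":[0.35,0.26,0],"rot":[0,0,0]}

```text
time: 22.33
eef_pos: [508.9, 107.2, 288.8]
ee_rot: [[-0.006, 1.0, -0.0], [1.0, 0.006, -0.0], [-0.0, -0.0, -1.0]]
contact_force: [1.3, -0.6, -0.0]
gripper_width: 0.191
finger_force: 30.0
```

>>> jog_arm:
  deltas:
    - {"jaw":1,"delta_pos":[0.08,0.06,0],"rot":[0,0,0]}
    - {"jaw":1,"delta_pos":[0.16,0.12,0],"rot":[0,0,0]}
    - {"jaw":1,"delta_pos":[0.24,0.18,0],"rot":[0,0,0]}
    - {"jaw":1,"delta_pos":[0.28,0.21,0],"rot":[0,0,0]}
    - {"jaw":1,"delta_pos":[0.294,0.217,0],"rot":[0,0,0]}

```text
time: 22.75
eef_pos: [573.6, 196.6, 287.8]
ee_rot: [[-0.008, 1.0, -0.001], [1.0, 0.008, 0.0], [0.0, -0.001, -1.0]]
contact_force: [0.8, 0.1, 0.3]
gripper_width: 0.196
finger_force: 30.0
```

>>> jog_arm:
  deltas:
    - {"jaw":1,"delta_pos":[0,0,0],"rot":[0,0,0]}
    - {"jaw":1,"delta_pos":[0,0,0.06],"rot":[0,0,0]}
    - {"jaw":1,"delta_pos":[0,0,0.13],"rot":[0,0,0]}
    - {"jaw":1,"delta_pos":[0,0,0.2],"rot":[0,0,0]}
    - {"jaw":1,"delta_pos":[0,0,0.25],"rot":[0,0,0]}

```text
time: 23.17
eef_pos: [571.9, 193.3, 212.0]
ee_rot: [[-0.005, 1.0, -0.002], [1.0, 0.005, -0.001], [-0.001, -0.002, -1.0]]
contact_force: [-0.1, -0.9, -1.1]
gripper_width: 0.194
finger_force: 30.0
```

>>> jog_arm:
  deltas:
    - {"jaw":1,"delta_pos":[0,0,0],"rot":[0,0,0]}
    - {"jaw":1,"delta_pos":[0,0,0],"rot":[0,0,0]}
    - {"jaw":1,"delta_pos":[0,0,0],"rot":[0,0,0]}
    - {"jaw":1,"delta_pos":[0,0,0],"rot":[0,0,0]}

```text
time: 23.5
eef_pos: [573.2, 194.4, 215.9]
ee_rot: [[-0.006, 1.0, 0.003], [1.0, 0.006, 0.001], [0.001, 0.003, -1.0]]
contact_force: [-0.1, -0.1, -0.6]
gripper_width: 0.197
finger_force: 30.0
```

```bash
python3 -c "
from h import *
go(572.9,194.8,193.7)
s=bot.get_state();c=optics.read_camera('wrist');cv2.imwrite('pics/w8.png',c['img'])
p=s['eef_pos']; zb=p[2]-185.7
for y in (p[1]+.6,p[1]+.6+9): print(wpix(c,s,(p[0],y,zb)),wpix(c,s,(p[0],y,zb+20)))
print('disc',wpix(c,s,(572.9,195.4,8)),wpix(c,s,(572.9,223.4,8)))"
```

```text
t 23.50 [573.2 194.4 215.9] R [[-0.006, 1.0, 0.003], [1.0, 0.006, 0.001], [0.001, 0.003, -1.0]] F [-0.1 -0.1 -0.6] w 0.197 ff 29.99895303240919
shift [ 0.001 -0.001  0.074] yaw y->+x: rot z 0.004
[254.9 236.8] [255.  253.9]
[255.  221.5] [255.1 237. ]
disc [254.3 221. ] [254.5 176.7]
```

View pics/w8.png

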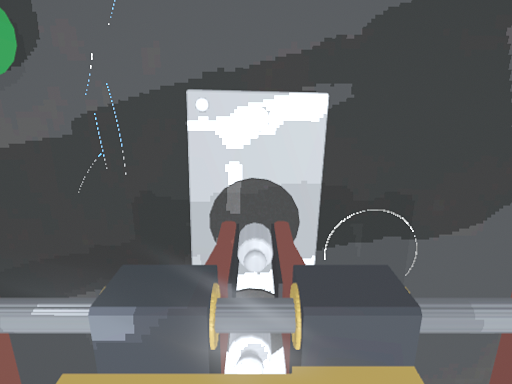

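The held 50 g weight (base edge at row 222) and the last disc (edge at row 178) match the predictions. I'll lower and release it.

>>> jog_arm:
  deltas:
    - {"jaw":1,"delta_pos":[0,0,0.02],"rot":[0,0,0]}
    - {"jaw":1,"delta_pos":[0,0,0.045],"rot":[0,0,0]}
    - {"jaw":1,"delta_pos":[0,0,0.058],"rot":[0,0,0]}
    - {"jaw":1,"delta_pos":[0,0,0.064],"rot":[0,0,0]}
    - {"jaw":1,"delta_pos":[0,0,0.067],"rot":[0,0,0]}

```text
time: 23.97
eef_pos: [572.6, 194.7, 193.7]
ee_rot: [[-0.006, 1.0, -0.001], [1.0, 0.006, -0.0], [-0.0, -0.001, -1.0]]
contact_force: [-2.7, -0.0, 7.1]
gripper_width: 0.194
finger_force: 30.0
```

>>> jog_arm:
  deltas:
    - {"jaw":1,"delta_pos":[0,0,0],"rot":[0,0,0]}
    - {"jaw":1,"delta_pos":[0,0,0.003],"rot":[0,0,0]}
    - {"jaw":1,"delta_pos":[0,0,0.006],"rot":[0,0,0]}
    - {"jaw":1,"delta_pos":[0,0,0.006],"rot":[0,0,0]}
    - {"jaw":1,"delta_pos":[0,0,0.006],"rot":[0,0,0]}

```text
time: 24.38
eef_pos: [572.8, 194.7, 193.6]
ee_rot: [[-0.006, 1.0, 0.0], [1.0, 0.006, 0.0], [0.0, 0.0, -1.0]]
contact_force: [-4.7, -0.7, 9.5]
gripper_width: 0.198
finger_force: 30.0
```

Now release, rise, and back off to the left so the top camera can see the strip.

>>> jog_arm:
  deltas:
    - {"jaw":0.6,"delta_pos":[0,0,-0.004],"rot":[0,0,0]}
    - {"jaw":0.5,"delta_pos":[0,0,-0.004],"rot":[0,0,0]}
    - {"jaw":0.5,"delta_pos":[0,0,-0.004],"rot":[0,0,0]}
    - {"jaw":0.5,"delta_pos":[0,0,-0.004],"rot":[0,0,0]}
    - {"jaw":0.5,"delta_pos":[0,0,-0.004],"rot":[0,0,0]}

```text
time: 24.8
eef_pos: [572.8, 194.7, 192.6]
ee_rot: [[-0.006, 1.0, -0.001], [1.0, 0.006, -0.0], [-0.0, -0.001, -1.0]]
contact_force: [-1.3, 0.5, 0.7]
gripper_width: 0.492
finger_force: 0.0
```

>>> jog_arm:
  deltas:
    - {"jaw":0.5,"delta_pos":[0,0,-0.04],"rot":[0,0,0]}
    - {"jaw":0.5,"delta_pos":[0,0,-0.12],"rot":[0,0,0]}
    - {"jaw":0.5,"delta_pos":[0,0,-0.24],"rot":[0,0,0]}
    - {"jaw":0.5,"delta_pos":[0,0,-0.36],"rot":[0,0,0]}
    - {"jaw":0.5,"delta_pos":[0,0,-0.45],"rot":[0,0,0]}

```text
time: 25.22
eef_pos: [572.7, 194.7, 332.4]
ee_rot: [[-0.006, 1.0, 0.003], [1.0, 0.006, 0.001], [0.001, 0.003, -1.0]]
contact_force: [0.6, 0.4, -0.2]
gripper_width: 0.498
finger_force: 0.0
```

>>> jog_arm:
  deltas:
    - {"jaw":0.5,"delta_pos":[0.08,-0.08,0],"rot":[0,0,0]}
    - {"jaw":0.5,"delta_pos":[0.17,-0.17,0],"rot":[0,0,0]}
    - {"jaw":0.5,"delta_pos":[0.26,-0.26,0],"rot":[0,0,0]}
    - {"jaw":0.5,"delta_pos":[0.35,-0.35,0],"rot":[0,0,0]}
    - {"jaw":0.5,"delta_pos":[0.44,-0.44,0],"rot":[0,0,0]}

```text
time: 25.63
eef_pos: [438.6, 326.6, 329.3]
ee_rot: [[-0.006, 1.0, 0.001], [1.0, 0.006, 0.001], [0.001, 0.001, -1.0]]
contact_force: [1.0, 1.2, -0.6]
gripper_width: 0.501
finger_force: 0.0
```

>>> jog_arm:
  deltas:
    - {"jaw":0.5,"delta_pos":[0.09,-0.05,0],"rot":[0,0,0]}
    - {"jaw":0.5,"delta_pos":[0.18,-0.1,0],"rot":[0,0,0]}
    - {"jaw":0.5,"delta_pos":[0.27,-0.15,0],"rot":[0,0,0]}
    - {"jaw":0.5,"delta_pos":[0.3,-0.16,0],"rot":[0,0,0]}
    - {"jaw":0.5,"delta_pos":[0.3,-0.16,0],"rot":[0,0,0]}

```text
time: 26.05
eef_pos: [390.3, 417.2, 328.7]
ee_rot: [[-0.01, 1.0, 0.0], [1.0, 0.01, 0.001], [0.001, 0.0, -1.0]]
contact_force: [0.3, -0.1, 0.3]
gripper_width: 0.506
finger_force: 0.0
```

```bash
python3 -c "
from h import *
a=optics.read_camera('top')['img'][150:240,135:375]; b=optics.read_camera('scene')['img'][160:260,180:400]
f=lambda i:cv2.resize(i,(720,int(i.shape[0]*720/i.shape[1])),interpolation=cv2.INTER_CUBIC)
cv2.imwrite('pics/end.png',np.vstack([f(a),f(b)]))"
```

```text
(no output)
```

View pics/end.png

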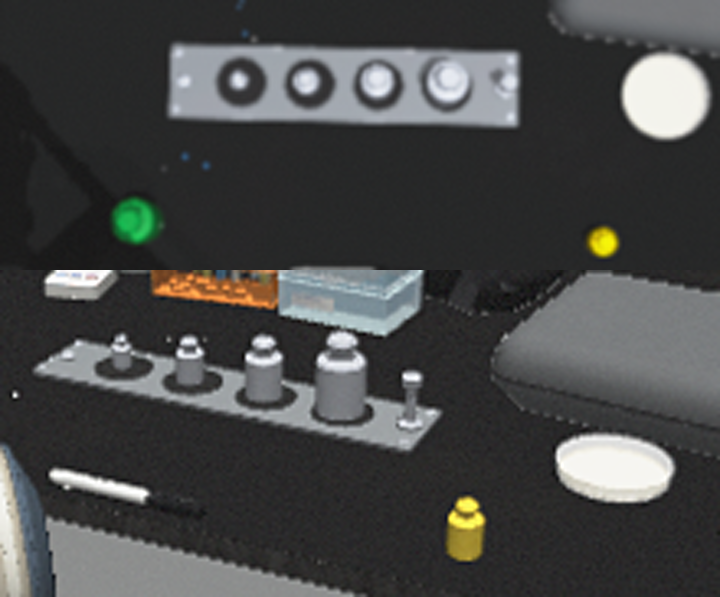

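All four weights stand upright and centred on their discs at top-view crop px (240,81), (308,83), (378,82) and (447,80). The largest is next to the post (505,82), and the dish and decoys have not moved.

```bash
python3 -c "
from bench import ticket
print(ticket.sign_off())"
```

```text
the job is handed in; nothing more can be done
None
```

I handed the job in after about 26 s of robot time: in the final pictures all four weights stand upright and released on their discs, largest next to the post, with the dish where it was; the hand-in gave back no verdict.

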